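Draw the filter slider out of the inspection head

ROBOT

A 6-joint arm with a two-finger parallel gripper is mounted at the origin on the work surface. World frame = base frame: x ahead of the robot, y to its left, z up, the work surface at z = 0. Lengths are in m, angles in rad, forces in N, time in s.
With the tool pointing down it reaches from about 0.3 to 0.825 m from the base axis. Payload 5.4 kg.
Tool frame: the origin (TCP) lies at the very end of the fingers, on their centre line; the grasp point (between the pads) lies 19 mm behind it; x points along the fingers, y is the direction in which the jaws open and shut, and the axes are right-handed (so a half turn about x gives the same grasp; the last joint's range is limited). The gripper opens to 92 mm and grips with 3 to 60 N. Pads are 20 mm wide; open, the fingers measure 128 mm over their backs; the gripper's body (75 mm by 189 mm) begins 69 mm behind the grasp point.
Start: joints at [1.029, 0.158, 1.597, -0, 1.386, -0.21], TCP at [0.187, 0.544, 0.215] pointing down, gripper open.
Joint ranges: [-2.91, 2.91], [-0.94, 2.29], [0.18, 2.7], [-1.29, 4.43], [0.17, 2.64], [-3, 3]. Speed limits (rad/s): [2.57, 2.57, 3.14, 3.14, 3.14, 3.14].

INTERFACE

Orientations are given as a rotation vector (axis times angle).
In Python, from cell import sense, snapshot, sign_off gives the robot as it stands. The module is installed in compiled form; this text tells all that it offers.
- The arm moves only by the shell command python3 -m creep 'ROWS'. ROWS is JSON, a list of rows, each a list of 7 numbers: the shift along the tool's x, y, z in units of 0.1 m (1.0 is 0.1 m), then the turn, a rotation vector about the tool's x, y, z in units of 30 degrees (1.0 is 30 degrees), then the closure, from -1 (fully open) to 1 (shut). A call has 1 to 8 rows; each row is the pose to reach, as a shift and turn from the pose commanded when the call began, along the tool's axes at that moment; what a row does not reach only later rows make up. A row lasts 1/10 s, in which the tool goes at most 50 mm and 8.59 degrees, less where a joint would pass 70% of its speed; a pose out of reach is approached as far as the arm can. A call with a number of a shift or a turn outside -1 to 1 is refused whole. A call with a gripper value outside its range is refused whole. The fingers move at their own pace and stop on an object; the grip force is fixed at half the most. Time passes only in rows, so rows that repeat a pose let the fingers close. It gives the time, the measured TCP pose, the force and the opening at its end, in the units of the state.
- sense(): the state, without advancing time (a new reading comes with each control period).
- snapshot(name): name is "scene" or "top" or "wrist"; returns a dict with "frame" (400x640x3 uint8, red, green, blue), "range_z" (400x640 float32, m along the optical axis (not along the pixel's ray), 0 where there is no reading), "intrinsics" (3x3 intrinsics, pixels), "world_from_camera" (4x4, takes a point from camera to world coordinates); the wrist camera has in their place "hand_eye" (4x4, takes a point from camera to tool coordinates, whose origin is the TCP and whose axes are the tool frame's). Camera axes: x right, y up, looking along -z (the intrinsics and any distortion apply to the point x, -y, -z); pixel columns grow to the right and rows downward; lengths in m; the calibration is good to about 2 mm. A picture is of the moment at which its call begins: read the wrist's pose just before it.
- sign_off(): hands the job in, once; it reports no verdict.
The state is a dict: "time_s": time; "joint_pos": joint angles; "qvel": joint speeds; "joint_torque": joint torques, N m; "tcp_pos": TCP position; "ee_rot": TCP orientation; "contact_force": force on the tool from outside, world axes, zero at the start; "wrist_torque": the same for the moment, N m; "grip_width": finger opening in m.
Only numpy, scipy, OpenCV 4.12 (cv2) and the standard library are available. Lean on these libraries where they do the work, as an engineer would, in place of code of your own. Each camera call takes 0.05 s, during which the arm holds its last target.

TASK

Pull the red locking knob on the inspection head up and leave it up, then draw the orange filter slider straight out of its channel by its yellow fin, keeping it level and not forcing it. Carry it level to the blue tray and lay it gently, flat on the tray floor (not dropped), then let go; leave the other things on the bench where they are.

Things in the scene. Friction and masses are not known exactly. Their poses are not given: they have to be found in the camera images.
- housing: Inspection head fixed to the bench: grey block 120 (x) x 100 (y) x 70 mm high, aluminium top, with a black lens barrel at local x = +30 mm (48 mm across, top 110 mm high). Origin: centre of the underside. A horizontal channel runs through it along local x; the slider comes out towards local -x, which points roughly to the robot's left (+y world).
- mouth (a point): Middle of the channel's floor at its mouth, at the housing's x = -60 mm, 50 mm above the bench; axes as the housing's. The channel is 66 mm wide and 12 mm high. Its floor runs on outside as an open apron (64 mm wide, 10 mm thick) for 55 mm beyond the mouth, under the slider's front.
- slider: Loose orange filter slider, 0.10 to 0.19 kg: plate 170 (x) x 60 (y) x 10 mm, green glass disc at the rear (+x) end, yellow fin at the -x end. Origin: centre of the plate's underside. Starts on the channel floor, in line with the housing, origin about 30 mm from the housing's towards the mouth; past the mouth, free to lift, after about 115 mm of travel. Play in the channel: 3 mm each side, 2 mm above.
- fin (a point): Grip point on the slider's upright yellow fin, to be pinched from above: at the slider's x = -68, y = 0, 41 mm above its underside. The fin is 30 mm long (x), 12 mm thick (y); its top is 14 mm above this point, and it joins the plate 31 mm below this point. The slider balances about 47 mm to the +x side of the fin; a light grip (20 to 40 N) is ample.
- plunger_knob (a point): Mid-height of the red locking knob (upright cylinder 22 mm across, 28 mm tall, 14 mm from this point to its top and bottom), at the housing's local x = -30, y = 0, 98 mm above the bench when fully down. It moves with the knob.
- plunger (a joint): Lift of the red knob in m: 0 fully down, 0.022 fully up; starts at 0 to 0.003. Its 8 mm pin blocks the slider and is clear of it above about 0.008; pull it up by 15 mm or more (about 3 N). It stays by friction wherever it is left.
- tray: Blue tray fixed to the bench, 220 (x) x 120 (y) x 16 mm (z) outside, 210 x 110 mm inside, floor 5 mm above the bench, walls 5 mm thick, grey lining. Origin: centre of the underside; local x is its long axis, which points roughly to world +y. The slider fits flat along the long axis, fin at either end.
- parts_bin: Bystander: clear bin of coloured printed parts, 90 x 160 x 60 mm, origin at the centre of its underside.
- bottle: Bystander: white bottle with red cap, 48 mm across, 130 mm tall, origin at the centre of its underside.
- tape: Bystander: blue roll of tape lying flat, 90 mm across, 25 mm high, origin at the centre of its underside.
- screwdriver: Bystander: screwdriver lying on the bench near the robot, about 200 mm long along its local x, origin under its middle.
Not all that is in view belongs to the job. Of the things that look like the housing, take the one that is farthest to the robot's right at the start. There is more than one size of the slider; the one meant has the size given above.

How it is judged:
By the outcome, as a careful person would: the job done as asked, in the order asked, and still so for the second after the job is handed in, with the robot touching nothing.
It also fails if it takes over 58 s, if anything falls off the work surface, if the arm or the gripper's body presses on something with over 40 N, if the wrist force passes 120 N, or if a joint passes its speed limit or range.

## Working session

There is one attempt and no reset: what is moved stays moved. The work goes in short steps, Python scripts to look and compute and a shell command to move; the robot and the scene stay as the last step left them, time stands still between calls to the robot, and variables do not carry over. Pictures are saved under pics/ and viewed, and the job is handed in when it is done.

```bash
mkdir -p pics; ls
cat > h.py <<'E'
import numpy as np, cv2
from cell import sense, snapshot
from scipy.spatial.transform import Rotation as R
def take(name, fn):
    s=sense(); d=snapshot(name)
    if 'world_from_camera' in d: T=np.array(d['world_from_camera'])
    else:
        W=np.eye(4); W[:3,:3]=R.from_rotvec(s['ee_rot']).as_matrix(); W[:3,3]=s['tcp_pos']
        T=W@np.array(d['hand_eye'])
    np.savez(''+fn+'.npz',rgb=d['frame'],z=d['range_z'],K=d['intrinsics'],T=T,extra=str([k for k in d]))
    cv2.imwrite('pics/'+fn+'.png',d['frame'][:,:,::-1]); 
    return d
def load(fn): return np.load(''+fn+'.npz')
def pts(f):
    z=f['z'];K=f['K'];T=f['T']
    v,u=np.mgrid[0:z.shape[0],0:z.shape[1]]
    P=np.stack([(u-K[0,2])/K[0,0]*z,-(v-K[1,2])/K[1,1]*z,-z],-1)
    return P@T[:3,:3].T+T[:3,3]
def st():
    s=sense()
    for k in ['time_s','joint_pos','tcp_pos','contact_force','grip_width']: print(k,np.round(s[k],4))
    print(np.round(R.from_rotvec(s['ee_rot']).as_matrix(),4).tolist())
E
python3 - <<'E'
from h import *
st()
d=take('scene','s0');print(d.keys(),d['intrinsics'])
take('top','t0');take('wrist','w0')
E
```

```text
pics
time_s 0.0
joint_pos [ 1.0289  0.159   1.5982 -0.      1.3862 -0.2101]
tcp_pos [0.187  0.5431 0.2136]
contact_force [ 0.6122  0.4335 -0.5072]
grip_width 0.0918
[[-0.0009, 0.3257, 0.9455], [-0.0016, 0.9455, -0.3257], [-1.0, -0.0018, -0.0004]]
dict_keys(['frame', 'range_z', 'intrinsics', 'world_from_camera']) [[370.50560034   0.         325.21300082]
 [  0.         370.50560034 202.30227571]
 [  0.           0.           1.        ]]
```

View pics/s0.png

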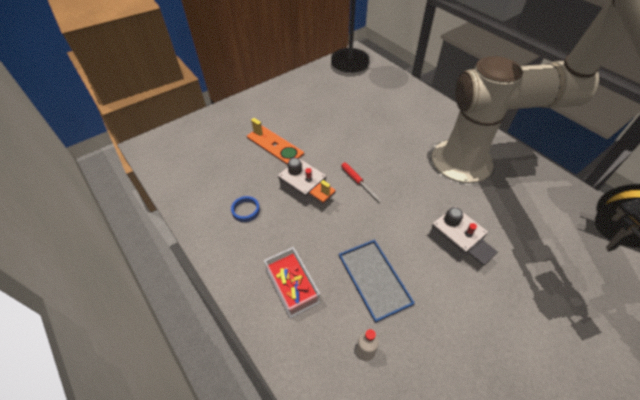

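View pics/t0.png

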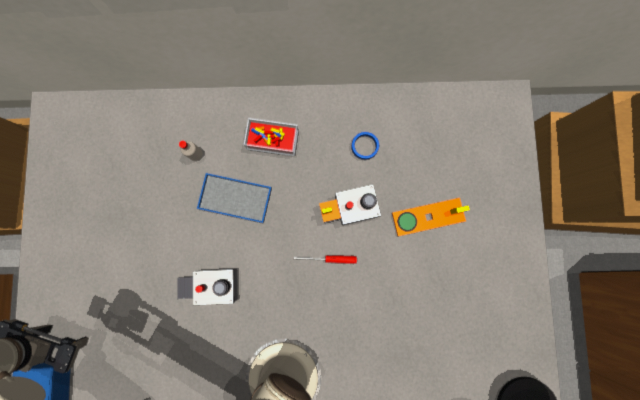

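View pics/w0.png

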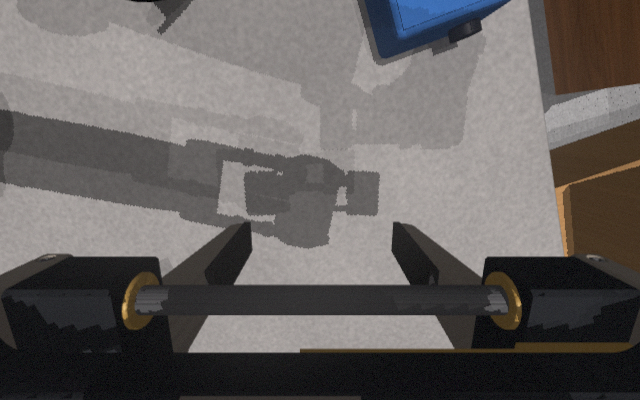

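The top view shows the target housing at about px (357,205), with its knob at (349,205) and fin at (326,210). A larger decoy slider lies at (430,217), the tray at (235,198), and a decoy housing at (213,287). Next I'll measure these.

```bash
cat > m.py <<'E'
from h import *
def comps(P,m,lab,amin=8):
    n,l,s,c=cv2.connectedComponentsWithStats(m.astype(np.uint8),connectivity=8)
    for i in range(1,n):
        if s[i,4]<amin: continue
        q=P[l==i]; 
        print(lab,'px',np.round(c[i]),s[i,4],'med',np.round(np.median(q,0),4),'min',np.round(np.percentile(q,3,axis=0),3),'max',np.round(np.percentile(q,97,axis=0),3))
if __name__=='__main__':
  for n in ['t0','s0']:
    f=load(n);P=pts(f);hsv=cv2.cvtColor(f['rgb'],cv2.COLOR_RGB2HSV);H,S,V=[hsv[...,i].astype(int) for i in range(3)]
    print(n,f['T'][:3,3].round(3),f['K'][0,0])
    ok=(P[...,2]>-.05)&(P[...,2]<.3)&(P[...,0]>0.1)&(f['z']>0)
    comps(P,ok&((H<5)|(H>174))&(S>150)&(V>90),'red')
    comps(P,ok&(H>22)&(H<34)&(S>140)&(V>120),'yel')
    comps(P,ok&(H>6)&(H<20)&(S>170)&(V>120),'ora')
    comps(P,ok&(H>100)&(H<125)&(S>120)&(V>50),'blue',30)
    comps(P,ok&(V>190)&(S<50)&(P[...,2]>.04),'white',30)
    comps(P,ok&(V<90)&(P[...,2]>.08)&(P[...,2]<.12),'dark',30)
E
python3 m.py
```

```text
t0 [ 0.396 -0.113  1.254] 385.8127811917058
red px [272. 137.] 658 med [0.752  0.0203 0.0361] min [ 0.722 -0.042  0.031] max [0.801 0.098 0.055]
red px [182. 144.] 46 med [0.713  0.2825 0.1295] min [0.704 0.272 0.125] max [0.723 0.293 0.135]
red px [349. 205.] 37 med [ 0.5203 -0.2129  0.115 ] min [ 0.511 -0.222  0.111] max [ 0.529 -0.204  0.119]
red px [341. 259.] 213 med [ 0.3597 -0.1897  0.0238] min [ 0.35  -0.235  0.017] max [ 0.37  -0.143  0.029]
red px [199. 288.] 40 med [0.2872 0.2295 0.1118] min [0.279 0.222 0.099] max [0.294 0.239 0.116]
yel px [259. 130.] 22 med [0.7779 0.0624 0.0473] min [0.771 0.051 0.041] max [0.784 0.075 0.051]
yel px [278. 132.] 46 med [ 0.7717 -0.0036  0.0489] min [ 0.753 -0.013  0.041] max [0.78  0.024 0.054]
yel px [268. 140.] 24 med [0.7432 0.0347 0.0455] min [0.733 0.029 0.039] max [0.762 0.039 0.05 ]
yel px [326. 210.] 48 med [ 0.508  -0.1457  0.1057] min [ 0.502 -0.159  0.059] max [ 0.521 -0.132  0.109]
yel px [462. 209.] 72 med [ 0.5051 -0.5647  0.0728] min [ 0.496 -0.584  0.013] max [ 0.517 -0.545  0.077]
ora px [262. 128.] 19 med [0.787  0.055
[... 3230 characters left out ...]
 -0.2242  0.069 ] min [ 0.477 -0.286  0.066] max [ 0.578 -0.184  0.072]
white px [461. 232.] 671 med [0.3074 0.2155 0.0691] min [0.24  0.152 0.066] max [0.335 0.261 0.072]
dark px [221.   6.] 310 med [ 0.2047 -1.3743  0.0997] min [ 0.108 -1.514  0.081] max [ 0.249 -1.364  0.119]
dark px [25. 15.] 496 med [ 0.9891 -1.8986  0.1   ] min [ 0.88  -1.909  0.082] max [ 1.093 -1.888  0.118]
dark px [126.  55.] 877 med [ 0.7304 -1.237   0.1006] min [ 0.546 -1.253  0.081] max [ 0.893 -1.22   0.119]
dark px [295. 169.] 100 med [ 0.5461 -0.2535  0.0973] min [ 0.524 -0.275  0.082] max [ 0.557 -0.246  0.108]
dark px [452. 219.] 131 med [0.3052 0.1821 0.0972] min [0.289 0.158 0.082] max [0.312 0.197 0.109]
```

```bash
cat > m2.py <<'E'
from h import *
f=load('t0');P=pts(f);hsv=cv2.cvtColor(f['rgb'],cv2.COLOR_RGB2HSV);H,S,V=[hsv[...,i].astype(int) for i in range(3)]
def plane(f,m,h):
    v,u=np.nonzero(m);K=f['K'];T=f['T']
    d=np.stack([(u-K[0,2])/K[0,0],-(v-K[1,2])/K[1,1],-np.ones(len(u))],-1)@T[:3,:3].T
    return T[:3,3]+d*((h-T[2,3])/d[:,2:3])
def rect(q,l):
    c,s,a=cv2.minAreaRect((q[:,:2]*1000).astype(np.float32)); print(l,np.round(c,1),np.round(s,1),round(a,2))
ok=f['z']>0
X,Y,Z=P[...,0],P[...,1],P[...,2]
m=ok&(abs(X-.53)<.1)&(abs(Y+.24)<.09)&(V>170)&(S<60)&(Z>.055)
rect(plane(f,m,.07),'housing top')
m=ok&(H>100)&(H<125)&(S>100)&(V>50)&(abs(X-.57)<.1)&(abs(Y-.155)<.15)
rect(plane(f,m,.016),'tray')
m=ok&(H>6)&(H<20)&(S>170)&(abs(X-.51)<.06)&(Y>-.19)&(Y<-.1)&(Z>.05)&(Z<.07)
rect(plane(f,m,.06),'slider front')
m=ok&(H>22)&(H<34)&(S>140)&(V>120)&(abs(X-.51)<.06)&(Y>-.19)&(Y<-.1)&(Z>.095)
rect(plane(f,m,.105),'fin')
m=ok&((H<5)|(H>174))&(S>150)&(abs(X-.52)<.03)&(abs(Y+.21)<.03)&(Z>.108)
q=plane(f,m,.113);rect(q,'knob');print(q.mean(0))
E
python3 m2.py
```

```text
housing top [ 528.  -243.7] [ 99.2 119.9] 11.56
tray [563.9 150.9] [220.7 119.7] 76.56
slider front [ 510.5 -156.7] [58.4 53.8] 11.14
fin [ 508.  -145.7] [11.6 29.1] 12.85
knob [ 520.9 -213.1] [15.9 20.1] 61.81
[ 0.52074016 -0.21317333  0.113     ]
```

```bash
python3 -m creep '[[0,-1,0.93,0,0,0,-1],[0,-1,0.93,0,0,0,-1],[0,-1,0.93,0,0,0,-1]]'
python3 -m creep '[[0,-1,0.93,0,0,0,-1],[0,-1,0.93,0,0,0,-1],[0,-1,0.93,0,0,0,-1]]'
```

```text
time_s: 0.45
tcp_pos: [0.243, 0.4166, 0.214]
ee_rot: [0.259, 1.555, -0.261]
contact_force: [0.2, 0.3, 0.4]
grip_width: 0.0919
time_s: 0.75
tcp_pos: [0.2984, 0.2917, 0.2143]
ee_rot: [0.261, 1.555, -0.261]
contact_force: [-0.1, -0.6, 1.1]
grip_width: 0.0919
```

```bash
cat > go.py <<'E'
import sys
from h import *
def go(t,ang=None):
    s=sense();M=R.from_rotvec(s['ee_rot']).as_matrix();d=M.T@(np.array(t)-s['tcp_pos'])
    print('shift units',np.round(d/.1,3),end=' ')
    if ang is not None:
        a=np.radians(ang);y=np.array([np.cos(a),np.sin(a),0]);x=np.array([0,0,-1.]);G=np.stack([x,y,np.cross(x,y)],1)
        print('turn units',np.round(np.degrees(R.from_matrix(M.T@G).as_rotvec())/30,3),end=' ')
    print('F',np.round(s['contact_force'],1),'w',round(s['grip_width'],4),'t',s['time_s'],'tcp',np.round(s['tcp_pos'],4))
if __name__=='__main__': 
    a=[float(v) for v in sys.argv[1:]]; go(a[:3],a[3] if len(a)>3 else None)
E
python3 go.py .522 -.214 .2136 11.5
```

```text
shift units [ 0.01  -4.05   3.764] turn units [1.982e+00 1.000e-03 0.000e+00] F [-0.1 -0.6  1.1] w 0.0919 t 0.75 tcp [0.2984 0.2917 0.2143]
```

```bash
for i in 1 2; do python3 -m creep '[[0,-1,0.93,0,0,0,-1],[0,-1,0.93,0,0,0,-1],[0,-1,0.93,0,0,0,-1]]' | grep tcp; done
python3 -m creep '[[0,-1,0.93,1,0,0,-1],[0,-1,0.93,1,0,0,-1],[0,-1,0.93,1,0,0,-1],[0,-1,0.93,1,0,0,-1]]'|grep -E 'tcp|time'
python3 go.py .522 -.214 .2136 11.5
```

```text
tcp_pos: [0.3539, 0.1667, 0.2145]
tcp_pos: [0.4092, 0.0416, 0.2146]
time_s: 1.75
tcp_pos: [0.465, -0.0844, 0.2143]
shift units [ 0.008 -0.406  1.356] turn units [0.965 0.002 0.001] F [0.5 1.  0.3] w 0.092 t 1.75 tcp [ 0.465  -0.0844  0.2143]
```

```bash
python3 -m creep '[[0,-0.3,1,0.965,0,0,-1],[0,-0.3,1,0.965,0,0,-1],[0,-0.3,1,0.965,0,0,-1],[0,-0.3,1,0.965,0,0,-1],[0,-0.3,1,0.965,0,0,-1]]'|grep -E 'tcp|time'
python3 go.py .522 -.214 .2136 11.5; python3 -c "
from h import *
take('wrist','w1')"
```

```text
time_s: 2.25
tcp_pos: [0.5068, -0.1761, 0.2141]
shift units [0.004 0.07  0.403] turn units [ 0.017 -0.002  0.002] F [-0.4 -0.5  0.4] w 0.0919 t 2.25 tcp [ 0.5068 -0.1761  0.2141]
```

View pics/w1.png

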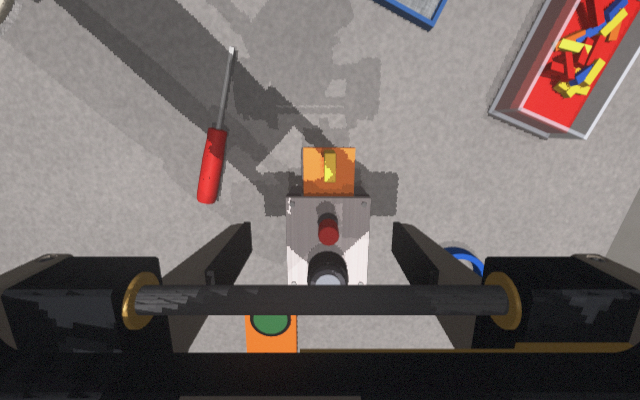

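The wrist view shows the knob at px (328,230), the fin at (329,167) and the orange plate front at (329,172). I'll measure from this view as a second check.

```bash
cat > m3.py <<'E'
import sys
from m import *
n=sys.argv[1];f=load(n);P=pts(f);hsv=cv2.cvtColor(f['rgb'],cv2.COLOR_RGB2HSV);H,S,V=[hsv[...,i].astype(int) for i in range(3)]
X,Y,Z=P[...,0],P[...,1],P[...,2]
ok=(f['z']>0)&(Z<.2)&(abs(X-.52)<.1)&(abs(Y+.2)<.25)
def rect(m,l,amin=30):
    k,lab,s,c=cv2.connectedComponentsWithStats(m.astype(np.uint8))
    for i in range(1,k):
        if s[i,4]<amin: continue
        q=P[lab==i]; c2,sz,a=cv2.minAreaRect((q[:,:2]*1000).astype(np.float32)); print(l,c[i].round(),s[i,4],'c',np.round(c2,1),'size',np.round(sz,1),round(a,1),'med',np.median(q,0).round(4),'zmax',np.percentile(q[:,2],97).round(4))
red=((H<5)|(H>174))&(S>130)&(V>60)
rect(ok&red&(Z>.09),'knob')
kz=np.percentile(Z[ok&red&(Z>.09)],95) if (ok&red&(Z>.09)).any() else 0
rect(ok&red&(Z>kz-.004),'knobtop')
yel=(H>22)&(H<34)&(S>120)&(V>90)
rect(ok&yel&(Z>.055),'fin');
if (ok&yel&(Z>.055)).any():
    fz=np.percentile(Z[ok&yel&(Z>.055)],95);rect(ok&yel&(Z>fz-.004),'fintop')
rect(ok&(H>6)&(H<20)&(S>150),'ora')
rect(ok&(V>110)&(S<60)&(Z>.064)&(Z<.076)&(Y<-.15),'housing',100)
E
python3 m3.py w1
```

```text
knob [328. 232.] 416 c [ 522.3 -214.3] size [19.7 20.5] 13.5 med [ 0.5211 -0.2113  0.1146] zmax 0.1161
knobtop [328. 235.] 309 c [ 522.4 -214.3] size [19.6 20.2] 12.1 med [ 0.522 -0.214  0.115] zmax 0.1162
fin [327. 173.] 101 c [ 508.6 -152.9] size [ 8.1 16.6] 12.3 med [ 0.5075 -0.1529  0.1053] zmax 0.1061
fintop [327. 173.] 101 c [ 508.6 -152.9] size [ 8.1 16.6] 12.3 med [ 0.5075 -0.1529  0.1053] zmax 0.1061
ora [328. 172.] 2063 c [ 511.1 -158.5] size [60.4 56.9] 11.0 med [ 0.5116 -0.1592  0.0602] zmax 0.0617
ora [274. 333.] 733 c [ 479.  -428.4] size [79.7 59. ] 11.4 med [ 0.4941 -0.4364  0.0133] zmax 0.0146
housing [327. 236.] 5065 c [ 527.7 -241.1] size [100.  112.8] 11.6 med [ 0.5253 -0.2324  0.0702] zmax 0.0716
```

```bash
python3 -m creep '[[0.5,0.07,0.4,0.017,0,0,-1],[0.5,0.07,0.4,0.017,0,0,-1],[0.5,0.07,0.4,0.017,0,0,-1],[0.5,0.07,0.4,0.017,0,0,-1]]'|grep -E 'tcp|time'
python3 go.py .522 -.2143 .086 11.5
```

```text
time_s: 2.7
tcp_pos: [0.5222, -0.2128, 0.1652]
shift units [ 0.792 -0.005  0.015] turn units [ 0.002 -0.001 -0.   ] F [-0.3  0.3 -0. ] w 0.0918 t 2.7 tcp [ 0.5222 -0.2128  0.1652]
```

```bash
python3 -m creep '[[0.3,0,0.015,0,0,0,-1],[0.6,0,0.015,0,0,0,-1],[0.79,0,0.015,0,0,0,-1],[0.79,0,0.015,0,0,0,-1],[0.79,0,0.015,0,0,0,0]]'|grep -E 'tcp|time'
python3 go.py .522 -.2143 .086 11.5
python3 -m creep '[[0,0,0,0,0,0,1],[0,0,0,0,0,0,1],[0,0,0,0,0,0,1],[0,0,0,0,0,0,1],[0,0,0,0,0,0,1],[0,0,0,0,0,0,1],[0,0,0,0,0,0,1],[0,0,0,0,0,0,1]]'
```

```text
time_s: 3.2
tcp_pos: [0.5233, -0.2148, 0.0874]
shift units [ 0.013 -0.012 -0.007] turn units [ 0.003  0.003 -0.003] F [-0.7 -0.   0.6] w 0.0856 t 3.2 tcp [ 0.5233 -0.2148  0.0874]
time_s: 4.0
tcp_pos: [0.5224, -0.2149, 0.0855]
ee_rot: [1.06, 1.298, -1.06]
contact_force: [-2.4, 0.0, 1.6]
grip_width: 0.0222
```

```bash
python3 -m creep '[[-0.05,0,0,0,0,0,1],[-0.1,0,0,0,0,0,1],[-0.15,0,0,0,0,0,1],[-0.18,0,0,0,0,0,1],[-0.18,0,0,0,0,0,1],[-0.18,0,0,0,0,0,1]]'
python3 -m creep '[[0,0,0,0,0,0,0.2],[0,0,0,0,0,0,0],[0,0,0,0,0,0,-0.2],[0,0,0,0,0,0,-0.2],[0,0,0,0,0,0,-0.2],[0,0,0,0,0,0,-0.2]]'
```

```text
time_s: 4.6
tcp_pos: [0.5223, -0.2149, 0.1041]
ee_rot: [1.059, 1.298, -1.06]
contact_force: [-3.2, 0.9, 1.8]
grip_width: 0.0213
time_s: 5.2
tcp_pos: [0.5226, -0.2149, 0.1036]
ee_rot: [1.06, 1.298, -1.06]
contact_force: [0.1, 0.3, -1.1]
grip_width: 0.0554
```

Now I'll rise clear, with the move biased towards the fin, and check the knob.

```bash
python3 -m creep '[[-0.4,0,0,0,0,0,-0.2],[-0.8,0,0,0,0,0,-0.2],[-1,0,-0.3,0,0,0,-0.2],[-1,0,-0.68,0,0,0,-0.2],[-1,0,-0.68,0,0,0,-0.2]]'|grep -E 'tcp|time'
python3 -c "
from h import *
take('wrist','w2');take('scene','s2')"
python3 m3.py w2;python3 m3.py s2; python3 go.py .5085 -.1477 .072 11.5
```

```text
time_s: 5.7
tcp_pos: [0.5088, -0.1452, 0.2045]
knob [320. 270.] 514 c [ 521.7 -214.1] size [19.8 20.2] 11.7 med [ 0.5211 -0.2102  0.133 ] zmax 0.1346
knobtop [320. 274.] 348 c [ 521.9 -214.2] size [19.3 19.9] 12.1 med [ 0.5219 -0.2136  0.1335] zmax 0.1347
ora [321. 199.] 2078 c [ 510.7 -158.1] size [60.4 57.3] 11.8 med [ 0.5119 -0.1584  0.0603] zmax 0.0639
ora [270. 327.] 669 c [ 472.8 -393.8] size [78.9 57. ] 10.6 med [ 0.4842 -0.376   0.0133] zmax 0.0147
housing [294. 254.] 1782 c [ 495.  -229.8] size [39.6 76.3] 10.0 med [ 0.4936 -0.2291  0.0702] zmax 0.0716
housing [346. 252.] 1975 c [ 549.8 -218.4] size [48.2 76.6] 12.5 med [ 0.5533 -0.2133  0.0702] zmax 0.0716
ora [281. 152.] 154 c [ 478.7 -412.7] size [77.6 82.7] 7.5 med [ 0.5011 -0.4319  0.0117] zmax 0.0151
ora [322. 192.] 235 c [ 512. -154.] size [59.1 57. ] 12.7 med [ 0.5174 -0.1449  0.0592] zmax 0.1025
housing [297. 179.] 419 c [ 529.3 -241.1] size [100.7 118.3] 11.1 med [ 0.5554 -0.2375  0.0688] zmax 0.0723
housing [317. 174.] 110 c [ 489.9 -216.7] size [36.1 57.9] 12.9 med [ 0.4877 -0.213   0.0688] zmax 0.072
shift units [ 1.316 -0.003 -0.003] turn units [ 0.003  0.001 -0.   ] F [-0.4  0.8 -1.2] w 0.055 t 5.8 tcp [ 0.5089 -0.1479  0.2036]
```

View pics/w2.png

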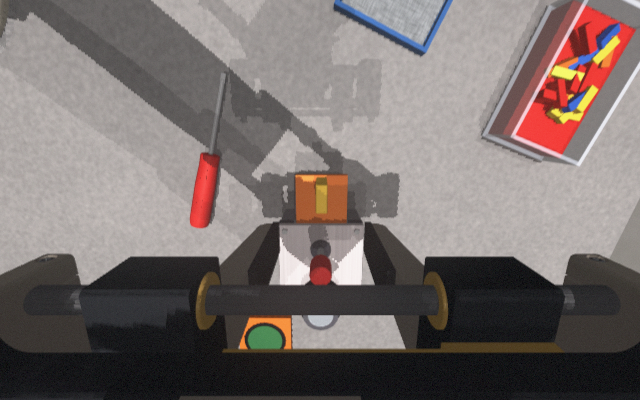

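The wrist view shows the knob raised: its top is now at 0.1335 m, so lift is about 20 mm. The fin is at px (321,195). Next I'll go down to the fin.

```bash
python3 -m creep '[[0.4,0,0,0,0,0,-0.2],[0.8,0,0,0,0,0,-0.2],[0.9,0,0,0,0,0,-0.2],[0.9,0,0,0,0,0,-0.2]]'|grep -E 'tcp|time'
python3 -c "
from h import *
f=load('w2');P=pts(f);m=(P[...,2]>.085)&(P[...,2]<.125)&(abs(P[...,0]-.51)<.03)&(P[...,1]>-.175)&(P[...,1]<-.11)
c=cv2.minAreaRect((P[m][:,:2]*1000).astype(np.float32));print(c,np.median(P[m],0))"
python3 go.py .5085 -.1477 .072 11.5
```

```text
time_s: 6.2
tcp_pos: [0.5076, -0.1483, 0.1118]
((509.269775390625, -146.48194885253906), (11.51926326751709, 29.780698776245117), 11.740273475646973) [ 0.50882969 -0.14442619  0.10494158]
shift units [ 0.398  0.011 -0.003] turn units [-0.001 -0.005  0.007] F [ 0.2  0.3 -0. ] w 0.0555 t 6.2 tcp [ 0.5076 -0.1483  0.1118]
```

```bash
python3 -m creep '[[0.3,0.01,-0.01,0,0,0,-0.2],[0.4,0.01,-0.01,0,0,0,-0.2],[0.4,0.01,-0.01,0,0,0,-0.2],[0.4,0.01,-0.01,0,0,0,0.2]]'|grep -E 'tcp|time'
python3 -m creep '[[0,0,0,0,0,0,0.5],[0,0,0,0,0,0,1],[0,0,0,0,0,0,1],[0,0,0,0,0,0,1],[0,0,0,0,0,0,1],[0,0,0,0,0,0,1]]'
python3 go.py .509 -.147 .072 11.5
```

```text
time_s: 6.6
tcp_pos: [0.5106, -0.1477, 0.0751]
time_s: 7.2
tcp_pos: [0.5097, -0.1471, 0.0738]
ee_rot: [1.06, 1.298, -1.06]
contact_force: [0.5, -0.5, 1.6]
grip_width: 0.0117
shift units [ 0.018 -0.007 -0.003] turn units [0.001 0.    0.   ] F [ 0.5 -0.5  1.6] w 0.0117 t 7.2 tcp [ 0.5097 -0.1471  0.0738]
```

```bash
python3 -m creep '[[0,0,-0.05,0,0,0,1],[0,0,-0.1,0,0,0,1],[0,0,-0.15,0,0,0,1],[0,0,-0.15,0,0,0,1]]'
python3 go.py .509 -.147 .0738 11.5
```

```text
time_s: 7.6
tcp_pos: [0.5067, -0.1315, 0.0738]
ee_rot: [1.06, 1.298, -1.059]
contact_force: [-0.6, 1.5, 2.5]
grip_width: 0.0118
shift units [ 0.    -0.009  0.157] turn units [ 0.002 -0.001 -0.   ] F [-0.6  1.5  2.5] w 0.0118 t 7.6 tcp [ 0.5067 -0.1315  0.0738]
```

```bash
python3 -m creep '[[0,0,-0.08,0,0,0,1],[0,0,-0.16,0,0,0,1],[0,0,-0.24,0,0,0,1],[0,0,-0.32,0,0,0,1],[0,0,-0.40,0,0,0,1],[0,0,-0.48,0,0,0,1],[0,0,-0.52,0,0,0,1],[0,0,-0.52,0,0,0,1]]'
python3 go.py .509 -.147 .0738 11.5
python3 -m creep '[[0,0,-0.08,0,0,0,1],[0,0,-0.16,0,0,0,1],[0,0,-0.24,0,0,0,1],[0,0,-0.32,0,0,0,1],[0,0,-0.40,0,0,0,1],[0,0,-0.48,0,0,0,1],[0,0,-0.54,0,0,0,1],[0,0,-0.54,0,0,0,1]]'
python3 go.py .509 -.147 .0738 11.5
```

```text
time_s: 8.4
tcp_pos: [0.4961, -0.0803, 0.0738]
ee_rot: [1.06, 1.299, -1.059]
contact_force: [-1.0, 2.6, 5.6]
grip_width: 0.0123
shift units [-0.001 -0.008  0.679] turn units [ 0.002 -0.002  0.   ] F [-1.   2.6  5.6] w 0.0123 t 8.4 tcp [ 0.4961 -0.0803  0.0738]
time_s: 9.2
tcp_pos: [0.4851, -0.027, 0.0735]
ee_rot: [1.06, 1.3, -1.059]
contact_force: [-0.3, 2.9, 4.5]
grip_width: 0.0116
shift units [-0.005 -0.006  1.223] turn units [ 0.002 -0.003  0.001] F [-0.3  2.9  4.5] w 0.0116 t 9.2 tcp [ 0.4851 -0.027   0.0735]
```

```bash
python3 -m creep '[[0,0,-0.08,0,0,0,1],[-0.01,0,-0.14,0,0,0,1],[-0.02,0,-0.14,0,0,0,1],[-0.02,0,-0.14,0,0,0,1]]'
python3 go.py .509 -.147 .0738 11.5
python3 -c "
from h import *
take('wrist','w3');take('scene','s3')"
```

```text
time_s: 9.6
tcp_pos: [0.4821, -0.0143, 0.0752]
ee_rot: [1.06, 1.299, -1.06]
contact_force: [0.2, 0.5, -1.5]
grip_width: 0.0119
shift units [ 0.012 -0.002  1.353] turn units [ 0.001 -0.002  0.002] F [ 0.2  0.5 -1.5] w 0.0119 t 9.6 tcp [ 0.4821 -0.0143  0.0752]
```

View pics/w3.png

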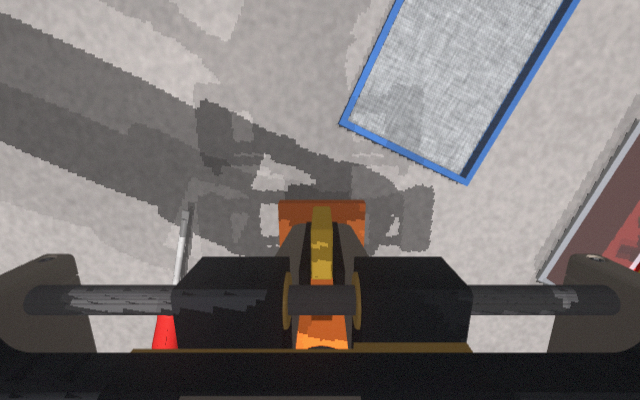

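View pics/s3.png

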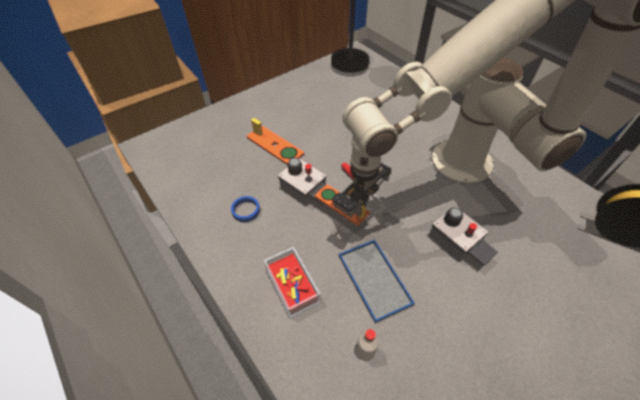

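```bash
python3 -m creep '[[-0.1,0,0,0,0,0,1],[-0.25,0,0,0,0,0,1],[-0.4,0,0,0,0,0,1],[-0.45,0,0,0,0,0,1],[-0.45,0,0,0,0,0,1]]'
python3 go.py .580 .217 .12 -13.4
```

```text
time_s: 10.2
tcp_pos: [0.4835, -0.0151, 0.1218]
ee_rot: [1.06, 1.295, -1.059]
contact_force: [-0.6, -0.7, -2.3]
grip_width: 0.0117
shift units [ 0.018  1.409 -2.081] turn units [ 0.831  0.001 -0.004] F [-0.6 -0.7 -2.3] w 0.0117 t 10.2 tcp [ 0.4835 -0.0151  0.1218]
```

```bash
python3 -m creep '[[0,0.07,-0.1,0,0,0,1],[0,0.2,-0.28,0,0,0,1],[0,0.35,-0.5,0,0,0,1],[0,0.5,-0.7,0,0,0,1],[0,0.65,-0.92,0,0,0,1],[0,0.7,-1,0,0,0,1],[0,0.7,-1,0,0,0,1]]'
python3 go.py .580 .217 .12 -13.4
python3 -m creep '[[0,0.07,-0.1,0.1,0,0,1],[0,0.2,-0.28,0.25,0,0,1],[0,0.35,-0.5,0.4,0,0,1],[0,0.5,-0.7,0.55,0,0,1],[0,0.65,-0.92,0.7,0,0,1],[0,0.7,-1,0.8,0,0,1],[0,0.7,-1,0.83,0,0,1],[0,0.7,-1,0.83,0,0,1]]'
python3 go.py .580 .217 .12 -13.4
python3 -c "
from h import *
take('wrist','w4');take('scene','s4');take('top','t4')"
```

```text
time_s: 10.9
tcp_pos: [0.5309, 0.0985, 0.1197]
ee_rot: [1.057, 1.3, -1.059]
contact_force: [0.2, 0.1, -2.1]
grip_width: 0.0119
shift units [-0.004  0.72  -1.062] turn units [ 0.835 -0.     0.003] F [ 0.2  0.1 -2.1] w 0.0119 t 10.9 tcp [0.5309 0.0985 0.1197]
time_s: 11.7
tcp_pos: [0.5795, 0.2081, 0.1201]
ee_rot: [1.378, 1.09, -1.38]
contact_force: [-0.2, -1.1, -1.1]
grip_width: 0.0116
shift units [ 0.001 -0.015 -0.088] turn units [0.001 0.002 0.002] F [-0.2 -1.1 -1.1] w 0.0116 t 11.7 tcp [0.5795 0.2081 0.1201]
```

View pics/w4.png

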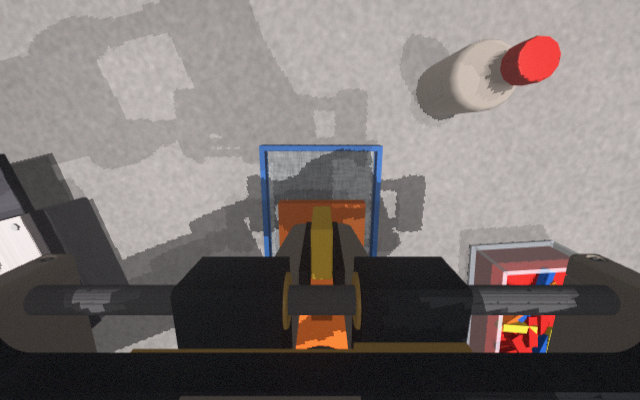

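View pics/t4.png

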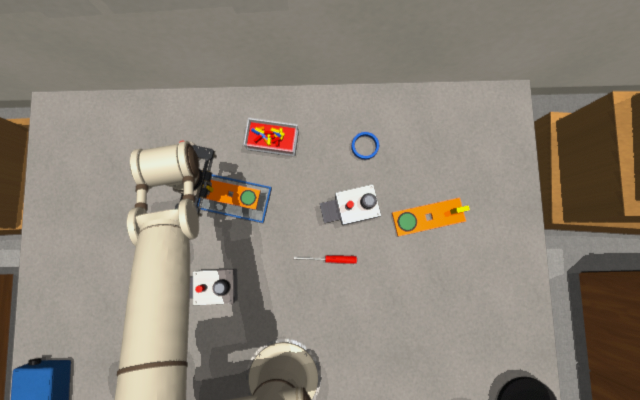

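View pics/s4.png

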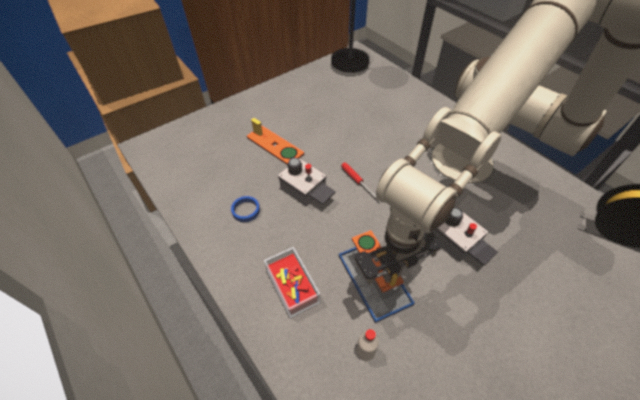

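The top view shows the slider above the tray, with the glass disc at px (248,198) and the arm over the fin. The knob is still up. I'll fit the plate's plane to check it is level and aligned with the tray.

```bash
cat > m4.py <<'E'
import sys
from h import *
f=load(sys.argv[1]);P=pts(f);hsv=cv2.cvtColor(f['rgb'],cv2.COLOR_RGB2HSV);H,S,V=[hsv[...,i].astype(int) for i in range(3)]
X,Y,Z=P[...,0],P[...,1],P[...,2]
m=(f['z']>0)&(abs(X-.56)<.1)&(Y>.0)&(Y<.3)&(Z>.005)&(Z<.13)&(S>120)&(((H>6)&(H<20))|((H>40)&(H<85)))
m=cv2.erode(m.astype(np.uint8),np.ones((2,2)))>0
q=P[m];
for _ in range(4):
    A=np.c_[q[:,:2]-q[:,:2].mean(0),np.ones(len(q))];c,*_r=np.linalg.lstsq(A,q[:,2],rcond=None);r=q[:,2]-A@c;q=q[abs(r)<max(.003,2*r.std())]
a=np.radians(76.6);u=np.array([np.cos(a),np.sin(a)]);w=np.array([-u[1],u[0]])
print(len(q),'z',c[2].round(4),'slope deg along',np.degrees(np.arctan(c[:2]@u)).round(2),'across',np.degrees(np.arctan(c[:2]@w)).round(2),'rms',r.std().round(4))
print(cv2.minAreaRect((q[:,:2]*1000).astype(np.float32)))
d=q[:,:2]-np.array([.564,.151]);print('tray frame along',np.percentile(d@u,[0.5,99.5]).round(4),'across',np.percentile(d@w,[.5,99.5]).round(4))
E
python3 m4.py t4; python3 m4.py s4
```

```text
599 z 0.1067 slope deg along -0.07 across 0.52 rms 0.0018
((559.8463134765625, 132.40777587890625), (148.6865234375, 58.33977127075195), 76.83257293701172)
tray frame along [-0.093  0.054] across [-0.0286  0.0287]
294 z 0.1056 slope deg along 0.01 across 0.03 rms 0.0013
((565.909912109375, 147.13665771484375), (166.80963134765625, 58.080047607421875), 76.27506256103516)
tray frame along [-0.0865  0.0797] across [-0.0321  0.0257]
```

```bash
python3 -m creep '[[0.1,0,-0.05,0,0,0,1],[0.3,0,-0.08,0,0,0,1],[0.5,0,-0.08,0,0,0,1],[0.7,0,-0.08,0,0,0,1],[0.8,0,-0.08,0,0,0,1],[0.85,0,-0.08,0,0,0,1],[0.85,0,-0.08,0,0,0,1],[0.85,0,-0.08,0,0,0,1]]'
python3 go.py .580 .217 .029 -13.4
python3 -c "
from h import *
take('top','t5')"
python3 m4.py t5
```

```text
time_s: 12.65
tcp_pos: [0.5826, 0.217, 0.0365]
ee_rot: [1.38, 1.089, -1.378]
contact_force: [-0.2, -0.7, -1.9]
grip_width: 0.0117
shift units [ 0.075 -0.025  0.006] turn units [ 0.001 -0.001 -0.003] F [-0.2 -0.7 -1.9] w 0.0117 t 12.65 tcp [0.5826 0.217  0.0365]
517 z 0.023 slope deg along 0.01 across -0.53 rms 0.002
((562.4122314453125, 141.03085327148438), (148.0941619873047, 57.43252944946289), 76.71110534667969)
tray frame along [-0.0837  0.0618] across [-0.0292  0.0277]
```

```bash
python3 -m creep '[[0.015,0,0,0,0,0,1],[0.03,0,0,0,0,0,1],[0.045,0,0,0,0,0,1],[0.055,0,0,0,0,0,1],[0.06,0,0,0,0,0,1],[0.06,0,0,0,0,0,1],[0.06,0,0,0,0,0,1]]'
python3 go.py .580 .217 .029 -13.4
```

```text
time_s: 13.4
tcp_pos: [0.5818, 0.2169, 0.0296]
ee_rot: [1.379, 1.09, -1.379]
contact_force: [-0.0, 0.2, -0.9]
grip_width: 0.0117
shift units [ 0.006 -0.017  0.003] turn units [0.001 0.    0.   ] F [-0.   0.2 -0.9] w 0.0117 t 13.4 tcp [0.5818 0.2169 0.0296]
```

```bash
python3 -m creep '[[0.005,0,0,0,0,0,1],[0.008,0,0,0,0,0,1],[0.008,0,0,0,0,0,1],[0.008,0,0,0,0,0,1]]'
python3 go.py .580 .217 .029 -13.4
```

```text
time_s: 13.8
tcp_pos: [0.5818, 0.217, 0.0288]
ee_rot: [1.379, 1.09, -1.379]
contact_force: [0.4, -0.6, -1.4]
grip_width: 0.0118
shift units [-0.002 -0.018  0.004] turn units [ 0.001  0.    -0.   ] F [ 0.4 -0.6 -1.4] w 0.0118 t 13.8 tcp [0.5818 0.217  0.0288]
```

Still hanging, with no contact yet. I'll lower in 0.7 mm steps until it touches.

```bash
python3 -m creep '[[0.004,0,0,0,0,0,1],[0.007,0,0,0,0,0,1],[0.007,0,0,0,0,0,1],[0.007,0,0,0,0,0,1]]'
python3 -c "
from h import *
take('top','t6')"
python3 m4.py t6;python3 go.py .580 .217 .029 -13.4
```

```text
time_s: 14.2
tcp_pos: [0.5818, 0.217, 0.0288]
ee_rot: [1.379, 1.09, -1.379]
contact_force: [-3.3, 0.3, 5.9]
grip_width: 0.0116
508 z 0.0153 slope deg along 0.08 across -0.77 rms 0.0019
((561.8974609375, 141.6998748779297), (149.1834259033203, 57.5860481262207), 76.59912872314453)
tray frame along [-0.0838  0.0642] across [-0.0284  0.0281]
shift units [-0.002 -0.018  0.004] turn units [ 0.001  0.    -0.   ] F [-3.1 -0.9  5.4] w 0.012 t 14.25 tcp [0.5819 0.2169 0.0288]
```

Contact shows at about 6 N, and the plate top is at 15 mm, which is floor plus thickness. I'll release and retreat upward.

```bash
python3 -m creep '[[0,0,0,0,0,0,0.7],[0,0,0,0,0,0,0.5],[0,0,0,0,0,0,0.3],[0,0,0,0,0,0,0.1],[0,0,0,0,0,0,0.1],[0,0,0,0,0,0,0.1]]'
python3 -m creep '[[-0.1,0,0,0,0,0,0.1],[-0.3,0,0,0,0,0,0.1],[-0.6,0,0,0,0,0,0.1],[-1,0,0,0,0,0,0.1],[-1,0,0,0,0,0,0.1],[-1,0,0,0,0,0,0.1]]'
python3 -m creep '[[-0.5,0,0,0,0,0,0.1],[-1,0,0,0,0,0,0.1],[-1,0,0.5,0,0,0,0.1],[-1,-0.5,0.7,0,0,0,0.1],[-1,-0.5,0.7,0,0,0,0.1]]'
python3 -c "
from h import *
take('top','t7');take('scene','s7');take('wrist','w7')"
python3 m4.py t7;python3 m4.py s7; python3 m3.py t7
```

```text
time_s: 14.85
tcp_pos: [0.5818, 0.2169, 0.028]
ee_rot: [1.379, 1.09, -1.379]
contact_force: [0.8, 1.3, 1.0]
grip_width: 0.0412
time_s: 15.45
tcp_pos: [0.5828, 0.2171, 0.13]
ee_rot: [1.381, 1.088, -1.376]
contact_force: [0.0, -0.1, 0.5]
grip_width: 0.0414
time_s: 15.95
tcp_pos: [0.5099, 0.1593, 0.2235]
ee_rot: [1.373, 1.096, -1.389]
contact_force: [0.2, 0.2, -0.6]
grip_width: 0.0417
400 z 0.0153 slope deg along -0.13 across -0.59 rms 0.0019
((560.3079223632812, 134.3243865966797), (134.3035430908203, 57.74050521850586), 76.48189544677734)
tray frame along [-0.0837  0.044 ] across [-0.0285  0.0284]
687 z 0.0143 slope deg along 0.07 across 0.1 rms 0.0014
((568.3291015625, 156.18064880371094), (166.7162628173828, 59.1645393371582), 76.12307739257812)
tray frame along [-0.0761  0.0886] across [-0.0318  0.0259]
knob [350. 204.] 41 c [ 520.9 -213.2] size [17.  18.8] 61.5 med [ 0.5208 -0.2135  0.1333] zmax 0.1371
ora [408. 220.] 376 c [ 476.3 -411.4] size [79.1 92.7] 10.8 med [ 0.4809 -0.413   0.0134] zmax 0.0179
housing [356. 205.] 976 c [ 527.6 -244.2] size [ 99.8 120.8] 11.7 med [ 0.519  -0.2366  0.0703] zmax 0.0744
```

View pics/t7.png

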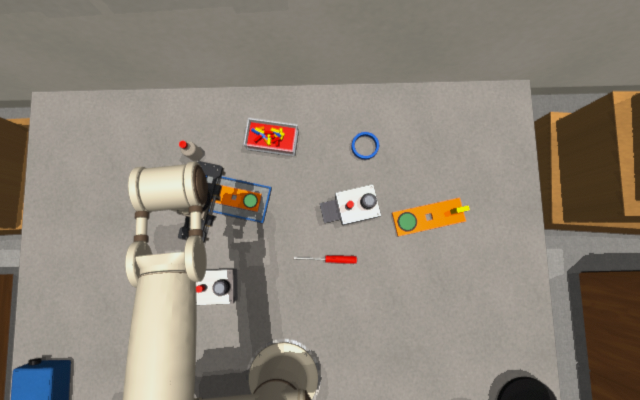

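View pics/s7.png

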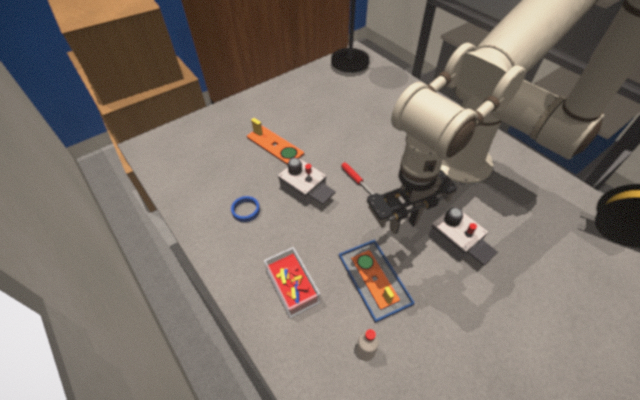

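The scene view shows the slider flat inside the tray at px (375,277) with its fin at (389,295). The knob at (308,168) is up, the bystanders are where they were, and the gripper is clear.

```bash
python3 -c "
from h import *
from cell import sign_off
st();print(sign_off())"
```

```text
time_s 16.1
joint_pos [7.7700e-02 6.2300e-02 1.6756e+00 1.0000e-04 1.4042e+00 3.1100e-01]
tcp_pos [0.5169 0.1605 0.2275]
contact_force [-0.4031  0.5391  0.1766]
grip_width 0.0413
[[-0.0005, 0.9729, -0.2312], [0.0001, -0.2312, -0.9729], [-1.0, -0.0005, 0.0001]]
the job is handed in; nothing more can be done
None
```

The job is done and handed in at 16.1 s: the red knob is up and the orange slider lies flat in the blue tray. I raised the knob about 18.5 mm and let go. I then drew the slider about 135 mm straight out by its fin, with contact forces of about 6 N or less. I carried it level and lowered it in sub-millimetre steps until it touched at about 6 N, then opened the gripper and backed up clear.

**Last checks**
- **Knob:** its top is at 0.133 m, so it stayed up.
- **Slider:** the plate top is at 14–15 mm (floor plus plate thickness). The plate is level to within 0.6° and in line with the tray. It is inside the walls.
- **Other things on the bench:** by eye in the final images, all are where they were.

**Where readings disagreed:** in the final pictures, the scene camera puts the slider 5 to 8 mm further along the tray and about 3 mm further across it than the top camera does. It clears the walls by either reading. The top camera also shows a sideways slope of about 0.6° where the scene camera shows 0.1°; I put this down to noise.

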